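# Set the hold-down of an angle-drilling cradle to new stock and lock it

### The job

Set up the sloping drilling cradle for the long wood block: lay the block on the sloping bed, down against the lip and pushed fully home under the hold-down against the end stop. The brass lock nut on the hold-down screw is tight: slacken it by about a quarter turn, turn the red-headed screw down until its rubber foot is snug on the block (holding it, not crushing it), then tighten the lock nut again and let go. Leave the other things on the bench where they lie.

Things in the scene. Friction and masses are not known exactly. Their poses are not given: they have to be found in the camera images.
- stock: the longest loose hardwood block, 58 x 180 x 46 mm (x, y, z), 0.2 to 0.4 kg, lying flat on the bench to the robot's left. Origin: centre of its underside; y along its length, z up. Either end may go first into the cradle. Grip across its 58 mm width some 25 mm from the outer end, so that the gripper stays clear of the hold-down arm
- cradle: plywood drilling cradle, bolted to the bench; base board 190 x 270 x 18 mm. Origin: centre of the board's underside. At yaw 0 the low edge of its 30 degree bed faces the robot. The rubber foot of the hold-down (22 mm across) starts 49 to 50.5 mm off the bed: the 46 mm high block passes under it, slid in from the open left end towards the end stop
- seat (a point): corner of the sloping bed where bed, lip and end stop meet. x: up the slope; y: along the bed, away from the end stop, to the robot's left; z: off the bed, leaning 30 degrees from vertical to the robot. Bed: plane z = 0, to x 100, y 207 mm. Lip at x < 0, 14 mm high; end stop at y < 0, 36 mm high. Block home: its origin at x 29, y 90, z 0 mm
- boss_top (a point): top of the blue steel hold-down arm where the screw's axis leaves it: x 29, y 44, z 84 mm from the seat, axes as the seat's; z is the screw's axis, outward. The arm is 36 mm wide (y), reaching from x -18 to 61 mm here; its boss goes down 19 mm, its upright to the bed at x 49 to 61 mm
- lock_nut: brass hexagonal hand nut on the arm, 40 mm across flats, 22 mm high. Origin: its centre; z: screw axis, outward; x square to a pair of flats (flats every 60 degrees). Grip it along the axis, the red head between the fingers, fingertips not more than 8 mm below its centre. It rises 1.6 mm a radian unscrewed; breaking it loose and tightening it take about 0.2 N m
- nut_turn (a joint): turn of the lock nut, rad, positive unscrewed (anticlockwise seen from outside). 0: it just meets its fibre washer on the arm; -0.7 to -0.5: tight, as found. Past 0 the torque climbs (about 0.2 N m at -0.6) and it stays where it is left; -0.25 or below counts as tight
- adjuster: hold-down screw with a flat red thumb head 28 x 12 x 32 mm (x, y, z). Origin: centre of the head, on the axis; z: axis, outward. Grip it across the 12 mm (its y). Right-hand thread: clockwise seen from outside lowers it 1.6 mm a radian. Nut slack, it turns at 0.12 N m; nut tight, friction locks it harder. The nut does not carry it along: the washer is keyed
- foot (a point): centre of the face of the screw's rubber foot, 85 mm below the centre of the red head, 3 to 4.5 mm clear of the block's top (46 mm off the bed) at the start. Once on it, the screw takes about 0.06 N m more per 10 N of press, growing 50 N a radian: a head gripped lightly (9 N) then cams the fingers apart at some 25 N, which tells that the foot is snug; gripped at 20 N it goes on past 100 N
- rule: bystander: folded wooden rule, lying on the bench; leave alone
- handle: bystander: turned tool handle, lying on the bench; leave alone
- short_block: bystander: short wood block, lying on the bench; leave alone
- offcut: bystander: wood offcut, lying on the bench; leave alone
- brush: bystander: round brush, lying on the bench; leave alone
There are look-alikes about, which are no part of the job. Leave any pink look-alike of the stock alone.

How it is judged (in metres and radians):
On the way, in this order (a step that is already met when the one before it is completed fails the run):
1. the lock nut is slackened, clear of the arm (value of joint nut_turn above 0.4 rad), for 0.2 s.
2. with the nut still slack, the foot bears on the block, which is home in the cradle (x of stock in the frame of seat between 0.025 and 0.034 m and y of stock in the frame of seat between 0.084 and 0.0965 m and z of stock in the frame of seat between -0.004 and 0.004 m and angle between the y axis of stock and the y axis of seat, either way round below 0.07 rad and angle between the z axis of stock and the z axis of seat, either way round below 0.07 rad and value of joint nut_turn above 0.2 rad and contact force between adjuster and stock above 4 N), for 0.2 s.
At the end, for the whole second after the job is handed in: the block lies home in the cradle (within about 5 mm of the lip and 6 mm of the end stop, flat on the bed), the foot presses on it with 4 to 80 N, and the lock nut is tightened at least 0.25 rad past first contact (x of stock in the frame of seat between 0.025 and 0.034 m and y of stock in the frame of seat between 0.084 and 0.0965 m and z of stock in the frame of seat between -0.004 and 0.004 m and angle between the y axis of stock and the y axis of seat, either way round below 0.07 rad and angle between the z axis of stock and the z axis of seat, either way round below 0.07 rad and contact force between adjuster and stock between 4 and 80 N and value of joint nut_turn below -0.25 rad and linear speed of stock below 0.01 m/s); the robot touches nothing.
It fails at once if the block is crushed: foot force above 100 N (contact force between adjuster and stock above 100 N).
It fails at once if a bystander is moved by more than 30 mm (distance of any of rule, handle, short_block, offcut, brush from where it was at the start of the episode above 0.03 m).
It also fails if it takes over 72 s, if anything falls off the work surface, if the arm or the gripper's body presses on something with over 40 N, if the wrist force passes 120 N, or if a joint passes its speed limit or range.

### The arm

A 6-joint arm with a two-finger parallel gripper is mounted at the origin on the work surface; the furniture and walls round the work are solid. World frame = base frame: x ahead of the robot, y to its left, z up, the work surface at z = 0. Lengths are in mm, angles in rad, forces in N, time in s.
With the tool pointing down it reaches from about 350 to 775 mm from the base axis. Payload 7.3 kg.
Tool frame: the origin (TCP) lies on the front face of the gripper's body, between the roots of the fingers; the fingertips stand 66 mm ahead of it and the grasp point (between the pads) lies 47 mm ahead of it (bot.tip_extent is the distance from the TCP to the fingertips, in mm); z points along the fingers, y is the line along which they close (so a half turn about z gives the same grasp; the last joint's range is limited). The gripper opens to 92 mm and grips with 3 to 60 N. Pads are 19 mm wide; open, the fingers measure 130 mm over their backs; the gripper's body (75 mm by 190 mm) begins 47 mm behind the grasp point.
Start: joints at [1.088, 0.342, 1.524, -0, 1.275, -0.146], TCP at [173.479, 495.524, 292.241] pointing down, gripper open.
Joint ranges: [-2.53, 2.53], [-0.77, 2.02], [0.04, 2.7], [-1, 4.14], [0.28, 2.66], [-3.11, 3.11]. Speed limits (rad/s): [2.57, 2.57, 3.14, 3.14, 3.14, 3.14].

### API

Orientations are given as [roll, pitch, yaw] about the fixed x, y, z axes, in that order (R = Rz(yaw) Ry(pitch) Rx(roll)).
In Python, from plant import readout, viewer, order, bot gives the robot as it stands.
- The arm moves only by the shell command python3 -m creep 'ROWS'. ROWS is text: rows parted by semicolons, each of 7 numbers parted by spaces: the shift along the world's x, y, z in m, then the turn, a rotation vector about the world's x, y, z in rad, then the opening in per cent of the stroke, from 0 (shut) to 100 (fully open). A call has 1 to 8 rows; each row shifts and turns the commanded pose from where the row before left it; what a row does not reach is not made up. A row lasts 1/12 s, in which the tool goes at most 41.7 mm and 7.16 degrees, less where a joint would pass 70% of its speed; a pose out of reach is approached as far as the arm can. A call is refused whole if a number of a shift passes 0.0417 or a number of a turn 0.125, either way. A call with a gripper value outside its range is refused whole. The fingers move at their own pace and stop on an object; the grip force is fixed at half the most. Time passes only in rows, so rows that do not move let the fingers close. It gives the time, the measured TCP pose, the force, the opening and the grip force at its end, in the units of the state.
- readout.get_obs(): the state, without advancing time (a new reading comes with each control period).
- viewer.capture(name): name is "side" or "top" or "wrist"; returns the picture (384x512x3 uint8, red, green, blue); there is no depth.
- viewer.camera_info(name): a dict with "fx", "fy", "cx", "cy" (pixels), "D" ([k1, k2, p1, p2, k3] as OpenCV has them; the pictures are not rectified), "origin" and "rotation" of the camera in the world. Camera axes: x right, y up, looking along -z (the intrinsics and any distortion apply to the point x, -y, -z); pixel columns grow to the right and rows downward; lengths in mm; the calibration is good to about 2 mm. A picture is of the moment at which its call begins: read the wrist's pose just before it. camera_info takes no time and is no camera call; for the wrist camera it gives the pose at the moment of the call.
- order.close_job(): hands the job in; it is judged then, once.
The state is a dict: "time": time; "joint_positions": joint angles; "dq": joint speeds; "tau": joint torques, N m; "tool_pos": TCP position; "tcp_rot": TCP orientation; "contact_force": force on the tool from outside, world axes, zero at the start; "moment": the same for the moment, N m; "grip_width": finger opening in mm; "finger_force": force on a finger pad.
Only numpy, scipy, OpenCV 4.12 (cv2) and the standard library are available. Lean on these libraries where they do the work, as an engineer would, in place of code of your own. Each camera call takes 0.05 s, during which the arm holds its last target. There are 200 camera calls.

## Working session

There is one attempt and no reset: what is moved stays moved. The work goes in short steps, Python scripts to look and compute and a shell command to move; the robot and the scene stay as the last step left them, time stands still between calls to the robot, and variables do not carry over. Pictures are saved under pics/ and viewed, at most 10 in all, crops included, and the job is handed in when it is done.

```bash
mkdir -p pics; ls; python3 - <<'E'
from plant import readout, viewer, order, bot
import cv2,numpy as np
print(readout.get_obs())
for n in("side","top","wrist"):
    i=viewer.camera_info(n);print(n,i)
    cv2.imwrite(f"pics/{n}0.png",viewer.capture(n)[:,:,::-1])
a=cv2.imread("pics/side0.png");b=cv2.imread("pics/top0.png")
cv2.imwrite("pics/both0.png",cv2.resize(np.hstack([a,b]),(800,300),interpolation=cv2.INTER_AREA))
E
```

```text
pics
{'time': 0.0, 'joint_positions': array([ 1.08802347e+00,  3.42685723e-01,  1.52499490e+00, -1.78424988e-05,
        1.27539924e+00, -1.45979142e-01]), 'dq': array([ 0.00083334,  0.00108282, -0.00026483,  0.00163891, -0.00185929,
        0.00064884]), 'tau': array([-3.40790311e-04, -4.31248677e+01, -2.44213682e+01,  7.17396406e-02,
        5.61807049e-02, -1.29413747e-04]), 'tool_pos': array([173.32406589, 495.24440292, 291.57181297]), 'tcp_rot': array([-3.14011878e+00, -1.99450922e-04,  2.80480399e+00]), 'contact_force': array([ 0.93551026,  0.25395726, -1.13970941]), 'moment': array([ 0.03394106,  0.04062021, -0.0289365 ]), 'finger_force': 0.0, 'grip_width': 91.82656204600157}
side {'fx': 419.1018579896278, 'fy': 419.1018579896278, 'cx': 253.56282980701144, 'cy': 195.81183896936886, 'D': array([-0.05638041,  0.        ,  0.        ,  0.        ,  0.        ]), 'origin': array([ 790.36385174,  913.59272724, 1197.24076399]), 'rotation': array([ 0.71489904, -0.00688062,  2.7372086 ])}
top {'fx': 377.8966989040087, 'fy': 377.8966989040087, 'cx': 256.310848455402, 'cy': 186.16330476990285, 'D': array([0.04042236, 0.        , 0.        , 0.        , 0.        ]), 'origin': array([ 307.00945735,   28.50576552, 1265.68818277]), 'rotation': array([ 0.08546002, -0.00468096, -1.58203669])}
wrist {'fx': 300.26692315064594, 'fy': 300.26692315064594, 'cx': 252.6711317281118, 'cy': 192.12000183108364, 'D': array([-0.03572272,  0.        ,  0.        ,  0.        ,  0.        ]), 'origin': array([111.88629862, 517.43982497, 384.07979404]), 'rotation': array([-2.46586600e-01,  1.04182991e-03,  1.23398924e+00])}
```

View pics/top0.png

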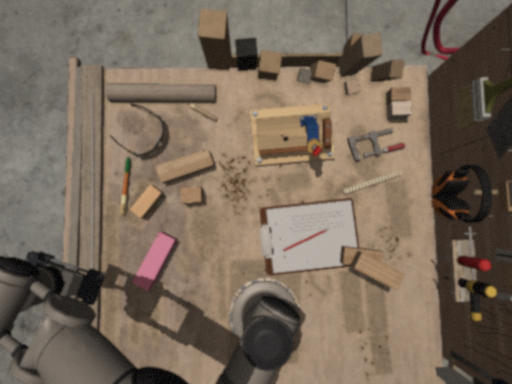

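View pics/side0.png

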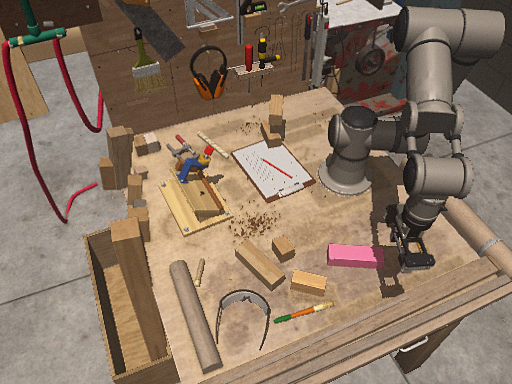

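The top view shows these candidates for the stock:
- Plain wood block at (186,166), the longest on the robot's left.
- Pink block at (155,260), a look-alike.
- Short block at (147,201).
- Offcut at (191,195).
- Wood pieces at (372,268), on the right.

The description fits the one at (186,166). The cradle is at (292,135), with the blue arm and red head at (313,150). Next I'll check the choice in one close crop.

```bash
cat > h.py <<'E'
from plant import readout, viewer, order, bot
import cv2,numpy as np
from scipy.spatial.transform import Rotation as R
def K(i): return np.array([[i['fx'],0,i['cx']],[0,i['fy'],i['cy']],[0,0,1.]])
def rays(i,px):
    u=cv2.undistortPoints(np.array(px,float).reshape(-1,1,2),K(i),i['D']).reshape(-1,2)
    d=np.c_[u[:,0],-u[:,1],-np.ones(len(u))]
    return i['origin'],R.from_euler('xyz',i['rotation']).apply(d)
def onz(i,px,z):
    o,d=rays(i,px); return o+d*((z-o[2])/d[:,2])[:,None]
def proj(i,P):
    p=R.from_euler('xyz',i['rotation']).inv().apply(np.array(P,float)-i['origin'])*[1,-1,-1]
    return cv2.projectPoints(p.reshape(-1,1,3),np.zeros(3),np.zeros(3),K(i),i['D'])[0].reshape(-1,2)
E
python3 - <<'E'
from h import *
print([a for a in dir(bot) if a[0]!='_'])
a=cv2.imread("pics/top0.png");b=cv2.imread("pics/side0.png")
m=lambda im,x,y,w,h,s:cv2.resize(im[y:y+h,x:x+w],None,fx=s,fy=s,interpolation=cv2.INTER_CUBIC)
c=np.hstack([m(a,110,90,130,130,3),m(a,240,90,130,130,3)])[:,:780]
cv2.imwrite("pics/crop1.png",c)
i=viewer.camera_info("top")
print(onz(i,[(186,166)],46),onz(i,[(251,108),(331,108),(334,162),(257,165)],18))
E
```

```text
['Unreachable', 'tip_extent']
[[479.59950115 249.13907206  46.        ]] [[ 678.1752503    36.37790043   18.        ]
 [ 675.10632862 -232.85718811   18.        ]
 [ 491.75261308 -238.06047311   18.        ]
 [ 484.51533331   18.37505161   18.        ]]
```

View pics/crop1.png

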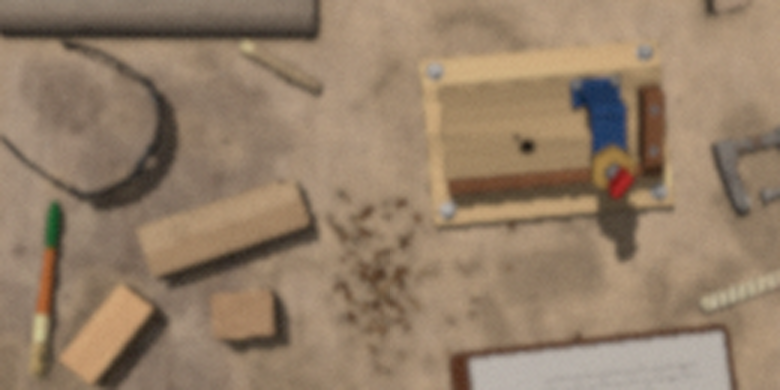

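The crop confirms the choice: the stock is the long plain block, with crop corners (138,235), (297,183), (313,222) and (160,276). The cradle sits beside it with a small yaw. The brass nut is at (613,168) and the red head at (622,183).

```bash
python3 - <<'E'
from h import *
i=viewer.camera_info("top")
c=lambda P,x0:[(x0+x/3,90+y/3) for x,y in P]
s=onz(i,c([(138,235),(297,183),(313,222),(160,276)],110),46);print(s.round(),s.mean(0).round())
for a,b in((0,1),(3,2)): print("stock y dir deg",np.degrees(np.arctan2(*(s[a]-s[b])[:2][::-1])),np.linalg.norm(s[a]-s[b]))
b=onz(i,c([(423,62),(657,42),(673,207),(438,224)],240),18);print(b.round(),b.mean(0).round())
for a,q in((0,1),(3,2),(3,0),(2,1)): print(np.degrees(np.arctan2(*(b[a]-b[q])[:2][::-1])),np.linalg.norm(b[a]-b[q]))
E
```

```text
[[473. 346.  46.]
 [528. 175.  46.]
 [485. 157.  46.]
 [428. 322.  46.]] [479. 250.  46.]
stock y dir deg 107.87560233907492 179.98358708217077
stock y dir deg 109.12533880347948 174.15250311460116
[[ 664. -400.   18.]
 [ 682. -659.   18.]
 [ 496. -667.   18.]
 [ 481. -410.   18.]] [ 581. -534.   18.]
94.05085906030003 259.41203307890225
93.48628773381553 257.1981153592581
-176.90167602726297 183.10405948963188
-177.5755752668201 185.6878587125375
```

```bash
python3 -m creep '0.033 -0.024 0 0 0 -0.113 100;0.033 -0.024 0 0 0 -0.113 100;0.033 -0.024 0 0 0 -0.113 100;0.033 -0.024 0 0 0 -0.113 100;0.033 -0.024 0 0 0 -0.113 100;0.033 -0.024 0 0 0 -0.113 100;0.033 -0.024 0 0 0 -0.113 100;0.033 -0.024 0 0 0 -0.113 100'; python3 -m creep '0.02 -0.01 0 0 0 0 100;0 0 0 0 0 0 100;0 0 0 0 0 0 100'
python3 - <<'E'
from h import *
i=viewer.camera_info("wrist");o=readout.get_obs();im=viewer.capture("wrist")[:,:,::-1]
cv2.imwrite("pics/w1.png",im);print(i['origin'],i['rotation'],o['tool_pos'],o['tcp_rot'],o['joint_positions'])
E
```

```text
time: 0.82
tool_pos: [438.8, 302.0, 292.1]
tcp_rot: [-3.141, -0.0, 1.895]
contact_force: [0.2, 1.3, -0.5]
grip_width: 91.8
finger_force: 0.0
time: 1.07
tool_pos: [458.1, 292.7, 291.6]
tcp_rot: [-3.14, -0.0, 1.899]
contact_force: [-0.5, -0.6, 0.3]
grip_width: 91.8
finger_force: 0.0
[437.29820458 354.99453567 384.04485811] [-0.24640621  0.00102521  0.32775248] [458.11204212 292.67738208 291.60450551] [-3.14039016e+00 -1.16782682e-04  1.89858312e+00] [4.27400471e-01 3.77195542e-01 1.47285012e+00 2.45209445e-04
 1.29273192e+00 9.95461585e-02]
```

View pics/w1.png

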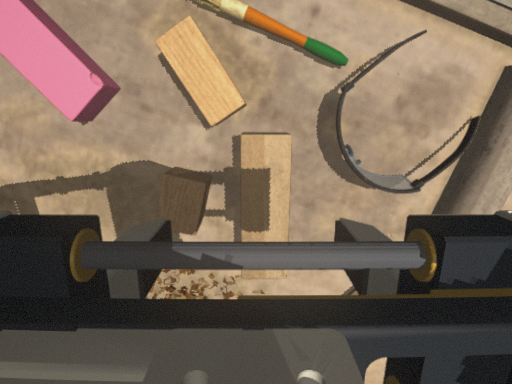

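The wrist view shows the stock nearly aligned with the tool, with its outer end at row 133 and its sides at columns 241 and 291. The short block at (200,70), the offcut at (187,200) and the pink block are all clear of it.

```bash
python3 - <<'E'
from h import *
i={**viewer.camera_info("wrist")}
p=onz(i,[(241,133),(291,133),(289,275),(241,277)],46);print(p.round(1))
print(np.linalg.norm(p[0]-p[1]),np.linalg.norm(p[0]-p[3]))
e=(p[0]+p[1])/2; f=(p[2]+p[3])/2; d=(e-f)/np.linalg.norm(e-f);print(e,d,np.arctan2(d[1],d[0]))
print("grip",e-45*d)
# fit of grasp lines
im=cv2.imread("pics/w1.png"); hsv=cv2.cvtColor(im,cv2.COLOR_BGR2HSV)
g=cv2.cvtColor(im,cv2.COLOR_BGR2GRAY).astype(int)
for r in(145,160,240,270): print(r,g[r,232:300].tolist()[::2])
E
```

```text
[[429.3 334.8  46. ]
 [481.8 352.8  46. ]
 [541.1 188.6  46. ]
 [485.1 166.5  46. ]]
55.42333359008017 177.3333248598011
[455.54212715 343.82539029  46.        ] [-0.326978    0.94503195  0.        ] 1.9039003449832714
grip [470.25613693 301.29895245  46.        ]
145 [101, 84, 84, 80, 100, 157, 160, 161, 157, 157, 169, 164, 166, 164, 163, 164, 174, 183, 175, 175, 180, 188, 188, 185, 178, 180, 180, 188, 174, 168, 158, 160, 153, 145]
160 [123, 83, 87, 85, 96, 160, 160, 163, 162, 154, 162, 163, 166, 161, 164, 166, 170, 182, 186, 175, 174, 181, 180, 178, 182, 181, 185, 185, 183, 171, 138, 142, 142, 141]
240 [164, 97, 89, 90, 85, 143, 154, 157, 148, 152, 153, 160, 154, 158, 152, 161, 166, 177, 181, 178, 177, 171, 177, 176, 172, 174, 168, 165, 134, 156, 159, 159, 155, 162]
270 [158, 165, 164, 158, 158, 133, 137, 140, 132, 135, 134, 139, 136, 137, 139, 141, 138, 152, 162, 159, 160, 160, 159, 159, 155, 139, 155, 166, 153, 161, 160, 161, 155, 152]
```

```bash
python3 -m creep '0.012 0.009 -0.035 0 0 0 100;0 0 -0.041 0 0 0 100;0 0 -0.041 0 0 0 100;0 0 -0.041 0 0 0 100;0 0 -0.035 0 0 0 100;0 0 -0.015 0 0 0 100;0 0 0 0 0 0 100;0 0 0 0 0 0 0'
python3 -m creep '0 0 0 0 0 0 0;0 0 0 0 0 0 0;0 0 0 0 0 0 0;0 0 0 0 0 0 0;0 0 0 0 0 0 0;0 0 0 0 0 0 0'
```

```text
time: 1.78
tool_pos: [468.3, 303.4, 84.1]
tcp_rot: [-3.14, -0.0, 1.903]
contact_force: [0.6, 0.1, 0.4]
grip_width: 88.6
finger_force: 0.0
time: 2.28
tool_pos: [469.8, 302.7, 85.2]
tcp_rot: [3.14, -0.0, 1.9]
contact_force: [-1.2, -0.6, 6.3]
grip_width: 57.9
finger_force: 30.0
```

```bash
python3 -m creep '0 0 0.03 0 0 0 0;0 0 0.04 0 0 0 0;0 0 0.04 0 0 0 0;-0.003 -0.028 0.02 0 0 -0.112 0;-0.003 -0.028 0.01 0 0 -0.112 0;-0.003 -0.028 0.01 0 0 -0.112 0;-0.003 -0.028 0.01 0 0 -0.112 0;-0.003 -0.028 0.01 0 0 -0.112 0'
python3 -m creep '-0.003 -0.028 0.01 0 0 -0.112 0;-0.003 -0.028 0.01 0 0 -0.112 0;-0.003 -0.028 0.01 0 0 -0.112 0;-0.003 -0.028 0.01 0 0 -0.112 0;-0.003 -0.028 0.01 0 0 -0.112 0;-0.003 -0.028 0.01 0 0 -0.112 0;-0.003 -0.028 0.01 0 0 -0.112 0;-0.003 -0.028 0.01 0 0 -0.112 0'
python3 -m creep '0 -0.028 0.01 0 -0.105 -0.112 0;0 0 0.01 0 -0.105 -0.112 0;0 0 0.01 0 -0.105 -0.112 0;0 0 0 0 -0.105 -0.112 0;0 0 0 0 -0.1036 0 0;0 0 0 0 0 0 0;0 0 0 0 0 0 0'
python3 - <<'E'
from h import *
i=viewer.camera_info("wrist");o=readout.get_obs();im=viewer.capture("wrist")[:,:,::-1]
cv2.imwrite("pics/w2.png",im);print(i['origin'],i['rotation'],o['tool_pos'],o['tcp_rot'],o['joint_positions'],o['grip_width'])
E
```

```text
time: 2.95
tool_pos: [453.7, 161.2, 254.4]
tcp_rot: [-3.141, 0.0, 1.335]
contact_force: [0.5, -1.0, -2.6]
grip_width: 58.1
finger_force: 30.0
time: 3.62
tool_pos: [429.7, -62.7, 334.5]
tcp_rot: [-3.141, 0.0, 0.439]
contact_force: [0.5, 0.3, -2.9]
grip_width: 57.9
finger_force: 30.0
time: 4.2
tool_pos: [429.3, -89.4, 363.8]
tcp_rot: [3.041, -0.428, 0.095]
contact_force: [0.3, -0.4, -2.9]
grip_width: 58.4
finger_force: 30.0
[449.61532269 -77.64260424 474.59090779] [ 0.18313014 -0.09113459 -1.5180729 ] [429.27057296 -89.37137274 363.83877065] [ 3.04109707 -0.42789067  0.09453528] [-0.45774529 -0.06953234  1.88029885  0.16594732  0.9176496   0.96700875] 58.413454625034184
```

View pics/w2.png

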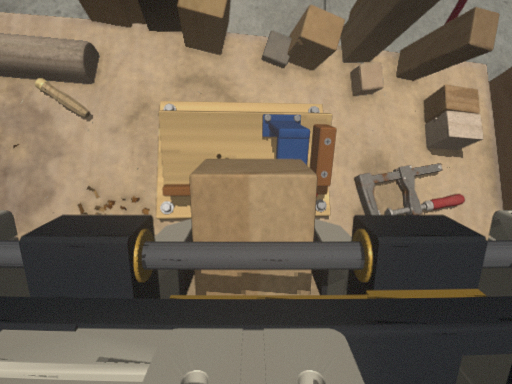

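The wrist view shows the cradle with its board corners at (160,103), (331,107), (329,215) and (158,218). The end stop's top left edge runs from about (314,125) to (317,186). The held block hides the nut, so I'll triangulate the red head from the fixed cameras.

```bash
python3 - <<'E'
from h import *
w={'origin':np.array([449.61532269,-77.64260424,474.59090779]),'rotation':np.array([0.18313014,-0.09113459,-1.5180729])}
w={**viewer.camera_info("wrist"),**w}
b=onz(w,[(160,103),(331,107),(329,215),(158,218)],18);print(b.round(1),b.mean(0))
for a,q in((0,1),(3,2),(3,0),(2,1)): print(np.degrees(np.arctan2(*(b[a]-b[q])[:2][::-1])),np.linalg.norm(b[a]-b[q]))
b=onz(w,[(169,108),(316,110),(320,207),(167,209)],20);print("bolts",b.round(1),b.mean(0))
cams={}
for n,(x,y,ww,h) in {"top":(295,130,40,40),"side":(160,130,60,40)}.items():
    im=cv2.imread(f"pics/{n}0.png");hs=cv2.cvtColor(im,cv2.COLOR_BGR2HSV)
    m=(((hs[...,0]<6)|(hs[...,0]>172))&(hs[...,1]>150)&(hs[...,2]>80)).astype(np.uint8)
    k=np.zeros_like(m);k[y:y+h,x:x+ww]=m[y:y+h,x:x+ww]
    c,l,s,ce=cv2.connectedComponentsWithStats(k);print(n,s[1:].tolist(),ce[1:])
    j=1+np.argmax(s[1:,4]);cams[n]=rays(viewer.camera_info(n),[ce[j]])
(o1,d1),(o2,d2)=cams["top"],cams["side"];d1=d1[0];d2=d2[0]
t=np.linalg.lstsq(np.c_[d1,-d2],o2-o1,rcond=None)[0];p1=o1+t[0]*d1;p2=o2+t[1]*d2;print(p1,p2)
E
```

```text
[[ 671.6   41.9   18. ]
 [ 692.1 -239.9   18. ]
 [ 508.5 -237.    18. ]
 [ 487.6   24.5   18. ]] [ 589.92633036 -102.6000799    18.        ]
94.17223737503407 282.5586326638214
94.56996814655591 262.3310478696169
-174.59994606799447 184.81877150517394
179.08922728638365 183.6776591474406
bolts [[ 663.3   26.4   20. ]
 [ 683.  -213.3   20. ]
 [ 519.9 -221.7   20. ]
 [ 501.6   12.3   20. ]] [591.95467612 -99.06874524  20.        ]
top [[313, 147, 8, 9, 50]] [[316.3  151.04]]
side [[176, 135, 8, 8, 32], [204, 145, 10, 10, 65]] [[179.34375    138.40625   ]
 [208.27692308 149.92307692]]
[ 499.91788548 -152.51226645  183.06367301] [ 500.78363587 -152.96612305  183.2938237 ]
```

```bash
cat >> h.py <<'E'
def frame(yaw):
    c,s=np.cos(yaw),np.sin(yaw);f=np.array([c,s,0]);z=np.array([0,0,1.])
    return np.c_[.866025*f+.5*z,[-s,c,0],-.5*f+.866025*z]
E
python3 - <<'E'
from h import *
A=frame(np.radians(4));head=np.array([500.3,-152.7,183]);seat=head-A@[29,44,134.75];print(seat)
w={**viewer.camera_info("wrist"),'origin':np.array([449.61532269,-77.64260424,474.59090779]),'rotation':np.array([0.18313014,-0.09113459,-1.5180729])}
L=[[(0,0,36),(70,0,36)],[(0,0,14),(0,207,14)],[(0,0,0),(0,207,0),(100,207,0),(100,0,0),(0,0,0)],[(-18,26,84),(-18,62,84),(61,62,84),(61,26,84),(-18,26,84)]]
out=[]
for im,i,(x,y,ww,h),s in((cv2.imread("pics/w2.png"),w,(145,90,200,140),4),(cv2.imread("pics/top0.png"),viewer.camera_info("top"),(240,95,105,80),3.9)):
    c=cv2.resize(im[y:y+h,x:x+ww],None,fx=s,fy=s,interpolation=cv2.INTER_CUBIC)
    for l,col in zip(L,[(0,255,255),(0,255,0),(255,255,255),(255,0,255)]):
        p=((proj(i,[seat+A@np.array(q) for q in l])-[x-.5,y-.5])*s).astype(int)
        cv2.polylines(c,[p],False,col,1)
    out.append(c)
c=np.zeros((560+312,800,3),np.uint8);c[:560]=out[0];c[560:560+out[1].shape[0],:out[1].shape[1]]=out[1]
cv2.imwrite("pics/ov.png",cv2.resize(c,None,fx=.685,fy=.685,interpolation=cv2.INTER_AREA))
E
```

```text
[ 545.52661594 -193.64489045   51.80313125]
```

View pics/ov.png

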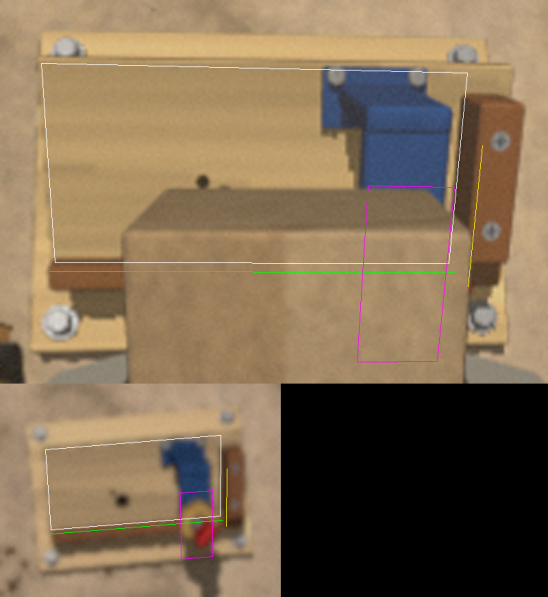

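The overlay of the estimated seat agrees with both views to about 3 mm. The lip's inner edge looks 2–3 mm further up the slope than drawn. Contact will take care of the rest.

```bash
cat >> h.py <<'E'
A=frame(np.radians(4));seat=np.array([545.5,-193.6,51.8])+A@[1,0,0]
def toward(P,x_axis_seat,z_axis=(0,0,-1)):
    "TCP position P (seat frame) with tool x, tool z given in seat axes -> world shift (m) and rotvec"
    o=readout.get_obs();T=R.from_euler('xyz',o['tcp_rot'])
    x=A@np.array(x_axis_seat,float);z=A@np.array(z_axis,float);G=R.from_matrix(np.c_[x,np.cross(z,x),z])
    return ((seat+A@np.array(P,float)-o['tool_pos'])/1000).round(4),(G*T.inv()).as_rotvec().round(3)
def inseat():
    o=readout.get_obs();T=R.from_euler('xyz',o['tcp_rot']).as_matrix()
    return (A.T@(o['tool_pos']-seat)).round(1),(A.T@T).round(3),(A.T@o['contact_force']).round(1),(A.T@o['moment']).round(3)
E
python3 - <<'E'
from h import *
i=viewer.camera_info("wrist");o=readout.get_obs();T=R.from_euler('xyz',o['tcp_rot'])
# expected pixels of the outer end's top edge (undrooped)
print(proj(i,[o['tool_pos']+T.apply(q) for q in((45,-29,39),(45,29,39),(45,-29,85),(45,29,85))]).round())
print(toward((33,165+45,40+85),(0,1,0)));print(o['tool_pos'],o['joint_positions'])
E
```

```text
[[188. 164.]
 [319. 164.]
 [204. 152.]
 [303. 152.]]
(array([ 0.0678,  0.1032, -0.1871]), array([-0.644, -0.049,  1.406]))
[430.10125325 -89.59891674 364.19994202] [-0.45724227 -0.06820487  1.87823353  0.16566956  0.91780485  0.9671994 ]
```

```bash
python3 -m creep '0.0052 0.008 0 -0.0495 -0.0038 0.1082 0;0.0052 0.008 0 -0.0495 -0.0038 0.1082 0;0.0052 0.008 0 -0.0495 -0.0038 0.1082 0;0.0052 0.008 0 -0.0495 -0.0038 0.1082 0;0.0052 0.008 0 -0.0495 -0.0038 0.1082 0;0.0052 0.008 0 -0.0495 -0.0038 0.1082 0;0.0052 0.008 0 -0.0495 -0.0038 0.1082 0;0.0052 0.008 0 -0.0495 -0.0038 0.1082 0'
python3 -m creep '0.0052 0.008 0 -0.0495 -0.0038 0.1082 0;0.0052 0.008 0 -0.0495 -0.0038 0.1082 0;0.0052 0.008 0 -0.0495 -0.0038 0.1082 0;0.0052 0.008 -0.04 -0.0495 -0.0038 0.1082 0;0.0052 0.008 -0.04 -0.0495 -0.0038 0.1082 0;0 0 -0.04 0 0 0 0;0 0 0 0 0 0 0;0 0 0 0 0 0 0'
python3 - <<'E'
from h import *
for v in inseat():print(v)
print(toward((33,165+45,20+85),(0,1,0)),readout.get_obs()['joint_positions'])
cv2.imwrite("pics/s3.png",viewer.capture("side")[80:260,120:320,::-1].repeat(3,0).repeat(3,1))
E
```

```text
time: 4.92
tool_pos: [473.0, -24.9, 363.9]
tcp_rot: [2.688, -0.236, 1.096]
contact_force: [0.9, 0.6, -3.0]
grip_width: 58.0
finger_force: 30.0
time: 5.58
tool_pos: [498.0, 15.0, 242.4]
tcp_rot: [2.625, -0.006, 1.643]
contact_force: [-0.0, 0.4, -3.0]
grip_width: 57.8
finger_force: 30.0
[ 65.9 211.5 181.5]
[[ 0.001  1.    -0.007]
 [ 1.    -0.001  0.006]
 [ 0.006 -0.007 -1.   ]]
[-1.5  0.4 -2.7]
[ 0.066  0.512 -0.071]
(array([ 0.0098, -0.0008, -0.0827]), array([-0.005, -0.007, -0.002])) [-0.19322927  0.16902324  2.0271003   0.30584528  0.46347886 -0.50461815]
```

View pics/s3.png

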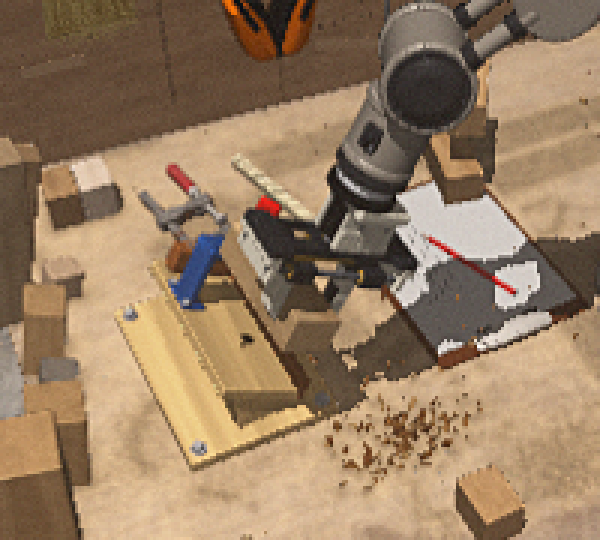

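The side view shows the block held level with the bed, left of the hold-down arm, and clear of it. Next I lower it.

```bash
python3 -m creep '0.003 0 -0.0277 -0.0025 -0.0035 0 0;0.003 0 -0.0275 -0.0025 -0.0035 0 0;0.003 0 -0.0275 0 0 0 0;0.007 0 -0.012 0 0 0 0;0 0 0 0 0 0 0;0 0 0 0 0 0 0'
python3 -c "
from h import *
for v in inseat():print(v)"
python3 -m creep '0.001 0 -0.0018 0 0 0 0;0 0 0 0 0 0 0;0.001 0 -0.0018 0 0 0 0;0 0 0 0 0 0 0'
python3 -c "
from h import *
for v in inseat():print(v)"
```

```text
time: 6.13
tool_pos: [521.3, 8.1, 168.1]
tcp_rot: [2.628, -0.011, 1.65]
contact_force: [-0.2, 0.4, -3.7]
grip_width: 57.7
finger_force: 30.0
[ 48.5 202.9 105.8]
[[-0.003  1.    -0.01 ]
 [ 1.     0.003  0.015]
 [ 0.015 -0.01  -1.   ]]
[-2.   0.4 -3.1]
[ 0.038  0.575 -0.017]
time: 6.47
tool_pos: [522.0, 8.0, 164.2]
tcp_rot: [2.633, -0.013, 1.651]
contact_force: [0.5, 0.4, -3.0]
grip_width: 58.0
finger_force: 30.0
[ 47.1 202.8 102.1]
[[-0.003  1.    -0.015]
 [ 1.     0.003  0.016]
 [ 0.017 -0.015 -1.   ]]
[-1.1  0.4 -2.9]
[ 0.018  0.575 -0.076]
```

```bash
python3 -c "
from h import *
print(toward((34,207,90),(0,1,0)),readout.get_obs()['joint_positions'])"
```

```text
(array([-0.0056,  0.0038, -0.017 ]), array([-0.012, -0.016, -0.011])) [-0.20410059  0.34970315  2.06081366  0.55614595  0.28333194 -0.78217552]
```

Joint 5 is at its 0.28 lower limit, so I'll lean the tool 0.17 rad about the closing axis. The inner end of the block then dips and the bed will level it as it pivots in the pads.

```bash
python3 -m creep '-0.004 0 0.004 0.045 -0.002 0.025 0;-0.004 0 0.004 0.045 -0.002 0.025 0;-0.004 0 0.004 0.045 -0.002 0.025 0;-0.004 0 0 0 0 0 0;0 0 0 0 0 0 0;0 0 0 0 0 0 0'
python3 -c "
from h import *
for v in inseat():print(v)
s=np.sin(.17);c=np.cos(.17)
print(toward((34,202,105),(0,c,s),(0,s,-c)),toward((34,202,86),(0,c,s),(0,s,-c)),readout.get_obs()['joint_positions'])"
```

```text
time: 6.97
tool_pos: [505.5, 7.8, 175.4]
tcp_rot: [2.613, -0.145, 1.727]
contact_force: [-0.5, 0.1, -3.0]
grip_width: 57.7
finger_force: 30.0
[ 38.5 203.7 120. ]
[[-0.001  1.    -0.001]
 [ 0.986  0.001  0.168]
 [ 0.168 -0.001 -0.986]]
[-1.9  0.1 -2.3]
[-0.153  0.58   0.048]
(array([ 0.0038, -0.0015, -0.0152]), array([ 0.002, -0.001, -0.001])) (array([ 0.0132, -0.0008, -0.0317]), array([ 0.002, -0.001, -0.001])) [-0.31039063  0.31883288  2.08585423  0.87614347  0.45612308 -1.17295489]
```

```bash
python3 -m creep '0.0019 0 -0.0076 0 0 0 0;0.0019 0 -0.0076 0 0 0 0;0.0025 0 -0.0044 0 0 0 0;0.0025 0 -0.0044 0 0 0 0;0.002 0 -0.0035 0 0 0 0;0 0 0 0 0 0 0;0 0 0 0 0 0 0'
python3 -c "
from h import *
for v in inseat():print(v)
s=np.sin(.17);c=np.cos(.17)
print(toward((34,202,86),(0,c,s),(0,s,-c)),readout.get_obs()['joint_positions'])"
```

```text
time: 7.55
tool_pos: [516.7, 8.0, 147.8]
tcp_rot: [2.613, -0.146, 1.728]
contact_force: [0.0, 0.5, -1.7]
grip_width: 57.6
finger_force: 30.0
[ 34.3 203.2  90.5]
[[-0.002  1.    -0.001]
 [ 0.986  0.002  0.169]
 [ 0.169 -0.001 -0.986]]
[-0.8  0.5 -1.5]
[-0.079  0.589  0.073]
(array([ 0.0021, -0.001 , -0.004 ]), array([ 0.001, -0.001, -0.002])) [-0.30210177  0.39106854  2.08516568  1.00180639  0.41096501 -1.30454859]
```

```bash
for k in 1; do python3 -m creep '0.001 0 -0.0017 0 0 0 0;0 0 0 0 0 0 0;0.001 0 -0.0017 0 0 0 0;0 0 0 0 0 0 0' |grep -E 'force|pos'; done; python3 -c "
from h import *
for v in inseat():print(v)"
python3 -m creep '0.001 0 -0.0017 0 0 0 0;0 0 0 0 0 0 0;0.0005 0 -0.0009 0 0 0 0;0 0 0 0 0 0 0' |grep -E 'force|pos'
python3 -c "
from h import *
for v in inseat():print(v)"
```

```text
tool_pos: [518.7, 8.0, 144.6]
contact_force: [-2.2, 2.3, -0.3]
finger_force: 30.0
[ 34.4 202.9  86.7]
[[-0.002  1.    -0.001]
 [ 0.986  0.002  0.169]
 [ 0.169 -0.    -0.986]]
[-1.9  2.4  0.8]
[-0.103  0.504  0.128]
tool_pos: [520.2, 7.9, 142.0]
contact_force: [-2.4, 1.3, 0.9]
finger_force: 30.0
[ 34.4 202.8  83.7]
[[-0.002  1.    -0.001]
 [ 0.986  0.002  0.169]
 [ 0.169 -0.    -0.986]]
[-1.5  1.5  1.9]
[-0.185  0.485  0.087]
```

```bash
python3 -m creep '0.0005 0 -0.0009 0 0 0 0;0 0 0 0 0 0 0;0.0005 0 -0.0009 0 0 0 0;0 0 0 0 0 0 0' |grep -E 'force|pos'
python3 -c "
from h import *
for v in inseat():print(v)"
python3 -m creep '0.0005 0 -0.0009 0 0 0 0;0 0 0 0 0 0 0;0.0005 0 -0.0009 0 0 0 0;0 0 0 0 0 0 0' |grep -E 'force|pos'
python3 - <<'E'
from h import *
for v in inseat():print(v)
cv2.imwrite("pics/s4.png",cv2.resize(viewer.capture("side")[120:240,150:290,::-1],None,fx=4,fy=4,interpolation=cv2.INTER_CUBIC))
E
```

```text
tool_pos: [520.4, 8.1, 141.4]
contact_force: [-16.4, -1.4, 18.5]
finger_force: 30.0
[ 34.3 203.   83.1]
[[-0.002  1.     0.001]
 [ 0.985  0.002  0.17 ]
 [ 0.17   0.001 -0.985]]
[-5.  -0.3 24.3]
[0.377 1.173 0.16 ]
tool_pos: [521.1, 8.5, 140.1]
contact_force: [-22.2, -1.3, 27.6]
finger_force: 30.0
[ 34.3 203.3  81.6]
[[-0.003  1.     0.001]
 [ 0.985  0.002  0.171]
 [ 0.171  0.001 -0.985]]
[-5.4  0.2 35. ]
[0.735 1.385 0.221]
```

View pics/s4.png

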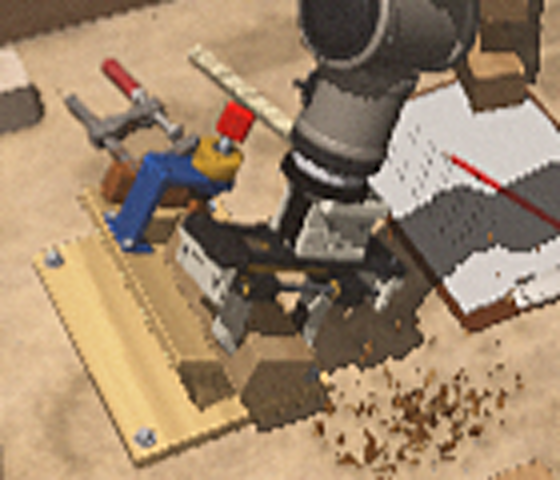

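The side view shows the block flat on the bed and the gripper clear of the arm. I'll ease off the press, slide the block down to the lip, then push it in.

```bash
python3 -m creep '-0.0013 0 0.0022 0 0 0 0;-0.0017 0 -0.001 0 0 0 0;-0.0017 0 -0.001 0 0 0 0;0 0 0 0 0 0 0' |grep -E 'force|pos'
python3 -c "
from h import *
for v in inseat():print(v)"
python3 -m creep '-0.0017 -0.0001 -0.001 0 0 0 0;0 0 0 0 0 0 0;0 0 0 0 0 0 0' |grep -E 'force|pos'
python3 -c "
from h import *
for v in inseat():print(v)"
```

```text
tool_pos: [518.0, 7.7, 138.8]
contact_force: [1.5, 1.3, -0.2]
finger_force: 30.0
[ 30.9 202.8  82. ]
[[-0.003  1.     0.   ]
 [ 0.986  0.003  0.169]
 [ 0.169  0.001 -0.986]]
[ 1.2  1.2 -1. ]
[-0.12  -0.002  0.452]
tool_pos: [517.2, 7.8, 138.5]
contact_force: [6.0, 1.8, 2.5]
finger_force: 30.0
[ 30.1 202.8  82.2]
[[-0.004  1.     0.002]
 [ 0.986  0.004  0.169]
 [ 0.169  0.003 -0.986]]
[ 6.5  1.4 -0.8]
[ 0.27  -0.834  0.842]
```

```bash
python3 -m creep '0.001 -0.0085 0.0002 0 0 0 0;0.0006 -0.0085 0 0 0 0 0;0.0006 -0.0085 0 0 0 0 0;0.0006 -0.0085 0 0 0 0 0;0.0006 -0.0085 0 0 0 0 0;0 0 0 0 0 0 0' |grep -E 'force|pos'
python3 -c "
from h import *
for v in inseat():print(v)"
python3 -m creep '0.0006 -0.0085 0 0 0 0 0;0.0006 -0.0085 0 0 0 0 0;0.0004 -0.005 0 0 0 0 0;0 0 0 0 0 0 0' |grep -E 'force|pos'
python3 -c "
from h import *
for v in inseat():print(v)
print(readout.get_obs()['joint_positions'])"
```

```text
tool_pos: [520.4, -35.4, 138.7]
contact_force: [4.1, 0.4, 6.1]
finger_force: 30.0
[ 30.3 159.5  82.2]
[[-0.002  1.     0.002]
 [ 0.986  0.002  0.169]
 [ 0.169  0.002 -0.986]]
[6.6 0.1 3.2]
[ 0.338 -0.567  0.473]
tool_pos: [522.1, -57.3, 138.6]
contact_force: [4.7, 1.8, 3.6]
finger_force: 30.0
[ 30.4 137.6  82.1]
[[-0.002  1.     0.002]
 [ 0.986  0.002  0.169]
 [ 0.169  0.002 -0.986]]
[5.9 1.5 0.7]
[ 0.406 -0.849  0.487]
[-0.44997861  0.43237829  2.05003237  1.00458049  0.48356774 -1.43629675]
```

Now I move in small steps until it meets the end stop; home is expected at about y 127.

```bash
python3 -m creep '0.0002 -0.0025 0 0 0 0 0;0.0002 -0.0025 0 0 0 0 0;0.0002 -0.0025 0 0 0 0 0;0 0 0 0 0 0 0' |grep -E 'xx'
python3 -c "
from h import *
for v in inseat():print(v)"
python3 -m creep '0.0001 -0.002 0 0 0 0 0;0 0 0 0 0 0 0;0 0 0 0 0 0 0' |grep -E 'xx'
python3 -c "
from h import *
for v in inseat():print(v)"
python3 -m creep '0.0001 -0.002 0 0 0 0 0;0 0 0 0 0 0 0;0 0 0 0 0 0 0' |grep -E 'xx'
python3 -c "
from h import *
for v in inseat():print(v)"
```

```text
[ 30.4 131.4  82.1]
[[-0.003  1.     0.002]
 [ 0.985  0.003  0.171]
 [ 0.171  0.002 -0.985]]
[ 7.5  5.4 -1.4]
[ 0.834 -1.226  0.484]
[ 30.4 131.1  82.2]
[[-0.003  1.     0.001]
 [ 0.985  0.003  0.175]
 [ 0.175  0.002 -0.985]]
[11.  12.2 -1. ]
[ 1.889 -1.746  0.18 ]
[ 30.4 130.8  82.5]
[[-0.004  1.     0.001]
 [ 0.984  0.003  0.179]
 [ 0.179  0.002 -0.984]]
[13.1 20.1 -1.1]
[ 2.818 -2.29   0.074]
```

```bash
python3 -m creep '0 0 0 0 0 0 78;0 0 0 0 0 0 78;0 0 0 0 0 0 78;0 0 0 0 0 0 78;-0.01 0.002 0.0173 0 0 0 78;-0.015 0.005 0.026 0 0 0 78;-0.015 0.02 0.026 0 0 0 100;-0.01 0.03 0.02 0 0 0 100'
python3 - <<'E'
from h import *
for v in inseat():print(v)
print(readout.get_obs()['joint_positions'])
i=viewer.camera_info("wrist");im=viewer.capture("wrist")[:,:,::-1];cv2.imwrite("pics/w5.png",im);np.savez("w5.npz",**i)
cv2.imwrite("pics/t5.png",viewer.capture("top")[:,:,::-1])
cv2.imwrite("pics/s5.png",viewer.capture("side")[:,:,::-1])
A5=cv2.resize(cv2.imread("pics/s5.png")[120:240,150:290],(700,600),interpolation=cv2.INTER_CUBIC);cv2.imwrite("pics/c5.png",A5)
E
```

```text
time: 11.85
tool_pos: [471.0, -12.6, 228.2]
tcp_rot: [2.612, -0.146, 1.723]
contact_force: [0.4, -0.0, 0.3]
grip_width: 81.0
finger_force: 0.0
[ 33.7 185.8 183.6]
[[ 0.002  1.     0.   ]
 [ 0.986 -0.002  0.167]
 [ 0.167 -0.    -0.986]]
[ 0.5 -0.1  0.1]
[-0.137  0.277  0.006]
[-0.39571048  0.16776663  2.09546528  0.71822918  0.59752356 -1.05533471]
```

View pics/c5.png

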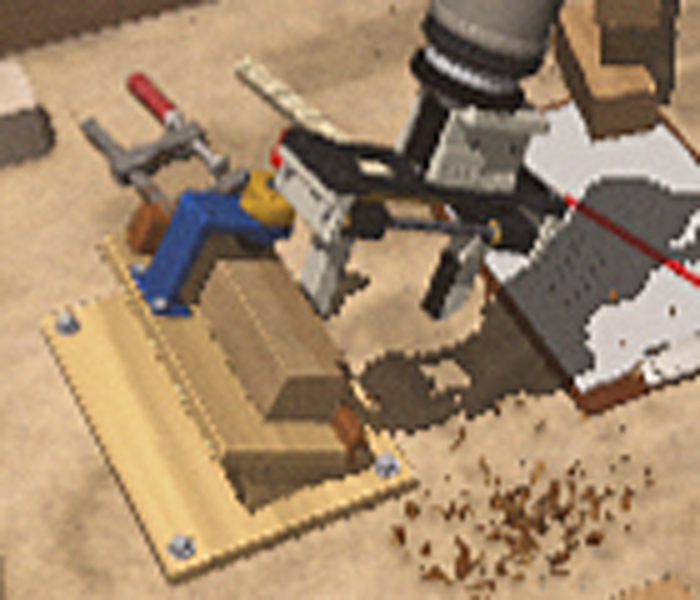

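The side view shows the block lying flat under the foot, against the lip and the end stop. The gripper is clear. Next I go above the screw and measure the nut and head by colour masks.

```bash
python3 -m creep '-0.015 0 0.026 -0.05 -0.0035 -0.029 100;-0.015 0 0.026 -0.05 -0.0035 -0.029 100;-0.01 -0.02 0.017 -0.045 -0.003 -0.026 100;0 -0.03 0 0 0 0 100;0 -0.03 0 0 0 0 100;0 -0.03 0 0 0 0 100;0 0 0 0 0 0 100'
python3 -c "
from h import *
for v in inseat():print(v)
print(toward((29,-18,250),(0,1,0)),readout.get_obs()['joint_positions'])"
```

```text
time: 12.58
tool_pos: [432.1, -126.6, 295.8]
tcp_rot: [2.618, 0.0, 1.637]
contact_force: [0.6, -0.5, -0.1]
grip_width: 92.2
finger_force: 0.0
[ 27.1  74.8 265.5]
[[ 0.003  1.    -0.   ]
 [ 1.    -0.003 -0.002]
 [-0.002 -0.    -1.   ]]
[ 0.4 -0.6 -0.4]
[-0.101  0.29   0.048]
(array([ 0.0159, -0.0919, -0.0125]), array([ 0.   , -0.   ,  0.003])) [-0.64539399  0.01792809  2.02633899  0.49934902  0.74969124 -1.02190232]
```

```bash
python3 -m creep '0.004 -0.023 -0.003 0 0 0 100;0.004 -0.023 -0.003 0 0 0 100;0.004 -0.023 -0.003 0 0 0 100;0.004 -0.023 -0.0035 0 0 0.003 100;0 0 0 0 0 0 100;0 0 0 0 0 0 100;0 0 0 0 0 0 100'
python3 - <<'E'
from h import *
i=viewer.camera_info("wrist");o=readout.get_obs();im=viewer.capture("wrist")[:,:,::-1].copy();cv2.imwrite("pics/w6.png",im);np.savez("w6.npz",**i)
for v in inseat()[:2]:print(v)
hs=cv2.cvtColor(im,cv2.COLOR_BGR2HSV)
red=(((hs[...,0]<6)|(hs[...,0]>172))&(hs[...,1]>140)&(hs[...,2]>60)).astype(np.uint8)
br=((hs[...,0]>14)&(hs[...,0]<30)&(hs[...,1]>120)&(hs[...,2]>60)).astype(np.uint8)
out=im.copy()
for n,m,z in(("red",red,150.75),("brass",br,106)):
    c,l,s,ce=cv2.connectedComponentsWithStats(m)
    for j in np.argsort(-s[1:,4])[:3]+1: print(n,s[j],ce[j])
print(proj(i,[seat+A@np.array(q) for q in((29,44,150.75),(29,44,118.75),(29,44,106),(29,44,84))]).round())
vis=np.hstack([im[0:230,130:400],np.dstack([br*255,0*br,red*255])[0:230,130:400]])
cv2.imwrite("pics/c6.png",cv2.resize(vis,None,fx=1.48,fy=1.48,interpolation=cv2.INTER_CUBIC))
E
```

```text
time: 13.17
tool_pos: [447.1, -212.8, 282.6]
tcp_rot: [2.62, -0.003, 1.646]
contact_force: [-0.0, 0.6, -0.2]
grip_width: 91.9
finger_force: 0.0
[ 28.5 -12.  249.9]
[[-0.004  1.    -0.002]
 [ 1.     0.004  0.005]
 [ 0.005 -0.002 -1.   ]]
red [240 114  37  34 673] [258.22734027 130.32838039]
red [364 358  23  26 220] [373.87272727 368.50909091]
brass [ 227  101   59   55 1466] [255.90927694 126.65347885]
brass [ 259  289  253   10 1017] [419.67551622 294.25270403]
brass [ 70 229  29  53 746] [ 80.47050938 253.86193029]
[[254. 133.]
 [254. 131.]
 [254. 130.]
 [254. 129.]]
```

View pics/c6.png

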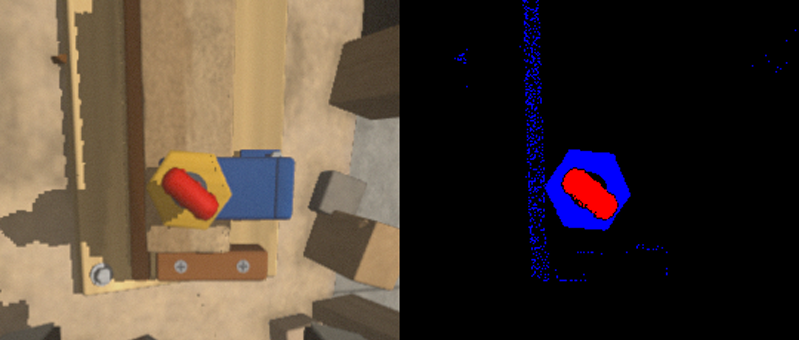

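The wrist view, looking along the screw axis, shows the hexagonal brass nut at (256,127) and the red head at (258,130), turned about 40 degrees. The block lies against the end stop. Next I compute both angles and centres in the seat frame.

```bash
python3 - <<'E'
from h import *
i=dict(np.load("w6.npz"));i={k:(v if v.ndim else float(v)) for k,v in i.items()}
im=cv2.imread("pics/w6.png");hs=cv2.cvtColor(im,cv2.COLOR_BGR2HSV)
red=(((hs[...,0]<6)|(hs[...,0]>172))&(hs[...,1]>140)&(hs[...,2]>60)).astype(np.uint8)
br=((hs[...,0]>14)&(hs[...,0]<30)&(hs[...,1]>120)&(hs[...,2]>60)).astype(np.uint8)
def big(m):
    c,l,s,_=cv2.connectedComponentsWithStats(m);return (l==1+np.argmax(s[1:,4])).astype(np.uint8)
def onbed(px,z):
    o,d=rays(i,px);o=A.T@(o-seat);d=d@A;return (o+d*((z-o[2])/d[:,2])[:,None])[:,:2]
def hull(m): return cv2.convexHull(cv2.findContours(big(m),cv2.RETR_EXTERNAL,cv2.CHAIN_APPROX_NONE)[0][0])[:,0]
k=np.zeros_like(br);k[80:180,210:310]=br[80:180,210:310]
h=hull(k);p=onbed(h,107).astype(np.float32)
q=cv2.approxPolyDP(p,4,True)[:,0];print(q.round(1))
# support width over direction: flats = minima with 60deg period
th=np.radians(np.arange(0,180,1));w=np.array([np.ptp(p@[np.cos(t),np.sin(t)]) for t in th])
s=(w.reshape(3,60)).mean(0);a=np.argmin(np.convolve(np.r_[s[-4:],s,s[:4]],np.ones(9)/9,'valid'));print("flat normal deg mod60:",a,s.min(),s.max())
for kk in range(3):
    t=np.radians(a+60*kk);print(a+60*kk,w[(a+60*kk)%180],'mid',np.mean([(p@[np.cos(t),np.sin(t)]).max(),(p@[np.cos(t),np.sin(t)]).min()]))
print("hex centre",cv2.minEnclosingCircle(p))
r=onbed(hull(red),148).astype(np.float32);print("red",cv2.minAreaRect(r))
P=onbed([(0,0)],0)
print(inseat()[0],(A.T@(i['origin']-seat)))
E
```

```text
[[21.3 65.7]
 [44.7 62.9]
 [52.8 42.8]
 [40.  25.1]
 [18.8 27.3]
 [ 8.2 48. ]]
flat normal deg mod60: 25 39.69471916508391 44.59570776258048
25 39.39355842142098 mid 47.42487507336632
85 39.51740720264519 mid 48.06308482193438
145 40.173191871185566 mid 0.7135295166834599
hex centre ((30.58798599243164, 45.517112731933594), 22.51071548461914)
red ((31.563688278198242, 45.28554916381836), (12.058780670166016, 25.982173919677734), 52.28590393066406)
[ 28.5 -12.  249.9] [ 28.38968313  52.91708856 342.35713917]
```

```bash
python3 -m creep '0 0.01 0 0.0516 0.0036 -0.0895 100;0 0.01 0 0.0516 0.0036 -0.0895 100;0 0.01 0 0.0516 0.0036 -0.0895 100;-0.001 0.01 0 0.0516 0.0036 -0.0895 100;-0.001 0.01 0 0.0516 0.0036 -0.0895 100;0 0.007 0.001 0.0516 0.0036 -0.0895 100;0 0 0 0 0 0 100;0 0 0 0 0 0 100'
python3 - <<'E'
from h import *
for v in inseat()[:2]:print(v)
a=np.radians(-35.5);print(toward((30.6,45.5,156),(-np.sin(a),np.cos(a),0)),readout.get_obs()['joint_positions'])
E
```

```text
time: 13.88
tool_pos: [445.4, -155.2, 284.9]
tcp_rot: [2.7, -0.295, 1.097]
contact_force: [0.4, -0.6, -0.5]
grip_width: 91.9
finger_force: 0.0
[ 31.4  45.3 250.4]
[[ 0.574  0.819  0.002]
 [ 0.819 -0.574  0.004]
 [ 0.005 -0.001 -1.   ]]
(array([ 0.0464,  0.0035, -0.0822]), array([ 0.   ,  0.002, -0.009])) [-0.69203983  0.0813186   1.9936002   0.53997448  0.74794243 -0.49370039]
```

```bash
python3 -m creep '0.0067 0.0005 -0.012 0 0 -0.004 100;0.0067 0.0005 -0.012 0 0.002 -0.005 100;0.0067 0.0005 -0.012 0 0 0 100;0.0067 0.0005 -0.0118 0 0 0 100;0.0067 0.0005 -0.0118 0 0 0 100;0.0067 0.0005 -0.0118 0 0 0 100;0.006 0.0005 -0.0106 0 0 0 100;0 0 0 0 0 0 100'
python3 - <<'E'
from h import *
for v in inseat():print(v)
a=np.radians(-35.5);print(toward((30.6,45.5,156),(-np.sin(a),np.cos(a),0)),readout.get_obs()['joint_positions'])
E
python3 -m creep '0 0 0 0 0 0 20;0 0 0 0 0 0 20;0 0 0 0 0 0 20;0 0 0 0 0 0 20;0 0 0 0 0 0 20;0 0 0 0 0 0 20;0 0 0 0 0 0 20;0 0 0 0 0 0 20'
python3 - <<'E'
from h import *
for v in inseat():print(v)
E
```

```text
time: 14.55
tool_pos: [491.6, -152.4, 200.7]
tcp_rot: [2.706, -0.295, 1.085]
contact_force: [-0.3, -1.2, 0.2]
grip_width: 91.8
finger_force: 0.0
[ 29.4  44.9 154.4]
[[ 0.582  0.813 -0.003]
 [ 0.813 -0.582  0.001]
 [-0.    -0.003 -1.   ]]
[-0.3 -1.1  0.3]
[-0.077  0.431  0.083]
(array([0.0002, 0.0007, 0.002 ]), array([-0.002, -0.003,  0.001])) [-0.60735285  0.28500635  2.02007551  0.68305035  0.51870732 -0.60282225]
time: 15.22
tool_pos: [491.6, -152.6, 202.8]
tcp_rot: [2.703, -0.296, 1.083]
contact_force: [0.9, -0.6, 0.2]
grip_width: 43.2
finger_force: 0.0
[ 30.4  44.6 156.2]
[[ 0.584  0.812  0.   ]
 [ 0.812 -0.584 -0.001]
 [-0.     0.    -1.   ]]
[ 0.8 -0.6 -0.2]
[-0.018  0.401  0.06 ]
```

```bash
python3 -m creep '0 0 0 0 0 0 20;0 0 0 0 0 0 20;0 0 0 0 0 0 20;0 0 0 0 0 0 20'
python3 - <<'E'
from h import *
for v in inseat():print(v)
E
```

```text
time: 15.55
tool_pos: [492.0, -152.9, 203.0]
tcp_rot: [2.702, -0.296, 1.083]
contact_force: [1.8, -2.4, 0.6]
grip_width: 39.6
finger_force: 30.0
[ 30.9  44.3 156.2]
[[ 0.584  0.812  0.001]
 [ 0.812 -0.584 -0.001]
 [-0.001  0.001 -1.   ]]
[ 1.7 -2.6 -0.3]
[-0.258  0.079  0.155]
```

The grip width is 39.6 mm, so the pads are on the flats. Now I slacken the nut anticlockwise.

```bash
python3 -m creep '-0.0001 0 0.00016 -0.0561 -0.0039 0.0974 20;-0.0001 0 0.00016 -0.0561 -0.0039 0.0974 20;-0.0001 0 0.00016 -0.0561 -0.0039 0.0974 20;-0.0001 0 0.00016 -0.0561 -0.0039 0.0974 20;-0.0001 0 0.00016 -0.0561 -0.0039 0.0974 20;-0.0001 0 0.00016 -0.0561 -0.0039 0.0974 20'
python3 - <<'E'
from h import *
for v in inseat():print(v)
E
python3 -m creep '-0.0001 0 0.00016 -0.0561 -0.0039 0.0974 20;-0.0001 0 0.00016 -0.0561 -0.0039 0.0974 20;-0.0001 0 0.00016 -0.0561 -0.0039 0.0974 20;-0.0001 0 0.00016 -0.0561 -0.0039 0.0974 20;-0.0001 0 0.00016 -0.0561 -0.0039 0.0974 20;-0.0001 0 0.00016 -0.0561 -0.0039 0.0974 20;0 0 0 0 0 0 20;0 0 0 0 0 0 20'
python3 - <<'E'
from h import *
for v in inseat():print(v)
print(readout.get_obs()['joint_positions'])
E
```

```text
time: 16.05
tool_pos: [491.9, -153.1, 204.0]
tcp_rot: [2.617, 0.029, 1.688]
contact_force: [7.9, -1.2, -1.9]
grip_width: 40.1
finger_force: 29.9
[ 31.2  44.2 157.2]
[[-0.056  0.998  0.002]
 [ 0.998  0.056 -0.002]
 [-0.002  0.002 -1.   ]]
[ 5.8 -1.7 -5.6]
[-0.252 -0.62  -0.048]
time: 16.72
tool_pos: [491.7, -152.9, 205.2]
tcp_rot: [2.733, 0.341, 2.295]
contact_force: [10.8, 0.3, -1.8]
grip_width: 39.6
finger_force: 30.0
[ 31.7  44.4 158.3]
[[-0.664  0.748  0.002]
 [ 0.748  0.664 -0.001]
 [-0.003  0.001 -1.   ]]
[ 8.4 -0.4 -6.9]
[ 0.002 -1.116  0.101]
[-0.60876351  0.2765372   2.01811328  0.67989603  0.52312132 -1.94546492]
```

```bash
python3 -m creep '0 0 0 0 0 0 60;0 0 0 0 0 0 60;0 0 0 0 0 0 60;-0.004 0 0.007 0 0 0 60;-0.004 0 0.007 0 0 0 60;-0.003 0 0.006 -0.0467 -0.0033 0.081 60;-0.002 0 0.003 -0.0467 -0.0033 0.081 60;0 0 0 0 0 0 60'
python3 - <<'E'
from h import *
for v in inseat():print(v)
a=np.radians(52.3);print(toward((31.6,45.2,184),(-np.sin(a),np.cos(a),0)),readout.get_obs()['joint_positions'])
E
```

```text
time: 17.38
tool_pos: [477.1, -152.8, 228.9]
tcp_rot: [2.804, 0.41, 2.486]
contact_force: [-0.3, 0.6, 0.4]
grip_width: 55.1
finger_force: 0.0
[ 30.9  45.5 186.1]
[[-0.793  0.609  0.002]
 [ 0.609  0.793 -0.002]
 [-0.002 -0.    -1.   ]]
[-0.1  0.6  0.5]
[ 0.02   0.325 -0.016]
(array([ 0.0017, -0.0001, -0.0014]), array([ 0.003,  0.002, -0.002])) [-0.63005176  0.21421482  2.01886338  0.62489841  0.58198065 -2.08803267]
```

```bash
python3 -m creep '0.0017 0 -0.0014 0.003 0.002 -0.002 5;0 0 0 0 0 0 5;0 0 0 0 0 0 5;0 0 0 0 0 0 5;0 0 0 0 0 0 5;0 0 0 0 0 0 5;0 0 0 0 0 0 5;0 0 0 0 0 0 5'
python3 -m creep '0 0 0 0 0 0 5;0 0 0 0 0 0 5'
python3 - <<'E'
from h import *
for v in inseat():print(v)
E
```

```text
time: 18.05
tool_pos: [479.0, -152.8, 225.9]
tcp_rot: [2.802, 0.404, 2.48]
contact_force: [-2.2, -2.1, 0.8]
grip_width: 11.9
finger_force: 29.9
time: 18.22
tool_pos: [479.0, -152.9, 226.0]
tcp_rot: [2.802, 0.404, 2.48]
contact_force: [-2.5, -3.1, -2.1]
grip_width: 11.8
finger_force: 29.9
[ 31.1  45.3 182.6]
[[-0.789  0.614 -0.002]
 [ 0.614  0.789  0.001]
 [ 0.002 -0.001 -1.   ]]
[-3.3 -3.  -0.4]
[-0.44   0.808 -0.076]
```

Head gripped at 11.8 mm. Now I turn it down clockwise and watch the axial moment.

```bash
cat > m.py <<'E'
from h import *
p,T,f,m=inseat();print(p,"ang",np.degrees(np.arctan2(T[1,1],T[0,1])).round(1),"F",f,"M",m,"j6",readout.get_obs()['joint_positions'][5].round(2),readout.get_obs()['grip_width'].round(1))
E
python3 -m creep '0.0001 0 -0.00015 0.0549 0.0039 -0.0953 5;0.0001 0 -0.00015 0.0549 0.0039 -0.0953 5;0.0001 0 -0.00015 0.0549 0.0039 -0.0953 5;0.0001 0 -0.00015 0.0549 0.0039 -0.0953 5'>/dev/null; python3 m.py
python3 -m creep '0.0001 0 -0.00015 0.0549 0.0039 -0.0953 5;0.0001 0 -0.00015 0.0549 0.0039 -0.0953 5;0.0001 0 -0.00015 0.0549 0.0039 -0.0953 5;0.0001 0 -0.00015 0.0549 0.0039 -0.0953 5'>/dev/null; python3 m.py
python3 -m creep '0.0001 0 -0.00015 0.0549 0.0039 -0.0953 5;0.0001 0 -0.00015 0.0549 0.0039 -0.0953 5;0.0001 0 -0.00015 0.0549 0.0039 -0.0953 5;0.0001 0 -0.00015 0.0549 0.0039 -0.0953 5'>/dev/null; python3 m.py
python3 -m creep '0.0001 0 -0.00015 0.0549 0.0039 -0.0953 5;0.0001 0 -0.00015 0.0549 0.0039 -0.0953 5;0.0001 0 -0.00015 0.0549 0.0039 -0.0953 5'>/dev/null; python3 m.py
```

```text
Traceback (most recent call last):
  File "m.py", line 2, in <module>
    p,T,f,m=inseat();print(p,"ang",np.degrees(np.arctan2(T[1,1],T[0,1])).round(1),"F",f,"M",m,"j6",readout.get_obs()['joint_positions'][5].round(2),readout.get_obs()['grip_width'].round(1))
                                                                                                                                                    ^^^^^^^^^^^^^^^^^^^^^^^^^^^^^^^^^^^^^
AttributeError: 'float' object has no attribute 'round'
Traceback (most recent call last):
  File "m.py", line 2, in <module>
    p,T,f,m=inseat();print(p,"ang",np.degrees(np.arctan2(T[1,1],T[0,1])).round(1),"F",f,"M",m,"j6",readout.get_obs()['joint_positions'][5].round(2),readout.get_obs()['grip_width'].round(1))
                                                                                                                                                    ^^^^^^^^^^^^^^^^^^^^^^^^^^^^^^^^^^^^^
AttributeError: 'float' object has no attribute 'round'
Traceback (most recent call last):
  File "m.py", line 2, in <module>
    p,T,f,m=inseat();print
[... 207 characters left out ...]
                                                                                                         ^^^^^^^^^^^^^^^^^^^^^^^^^^^^^^^^^^^^^
AttributeError: 'float' object has no attribute 'round'
Traceback (most recent call last):
  File "m.py", line 2, in <module>
    p,T,f,m=inseat();print(p,"ang",np.degrees(np.arctan2(T[1,1],T[0,1])).round(1),"F",f,"M",m,"j6",readout.get_obs()['joint_positions'][5].round(2),readout.get_obs()['grip_width'].round(1))
                                                                                                                                                    ^^^^^^^^^^^^^^^^^^^^^^^^^^^^^^^^^^^^^
AttributeError: 'float' object has no attribute 'round'
```

```bash
cat > m.py <<'E'
from h import *
p,T,f,m=inseat();o=readout.get_obs();print(p,"ang %.1f"%np.degrees(np.arctan2(T[1,1],T[0,1])),"F",f,"M",m,"j6 %.2f"%o['joint_positions'][5],"t5 %.3f"%o['tau'][5],"w %.1f"%o['grip_width'])
E
python3 m.py;python3 -m creep '0 0 0 0.0549 0.0039 -0.0953 5'>/dev/null; python3 m.py
```

```text
[ 31.7  45.2 180. ] ang -42.8 F [-1.2 -1.6 -1.1] M [-0.405  0.539  0.256] j6 -0.43 t5 -1.526 w 11.6
[ 31.8  45.2 179.9] ang -49.1 F [-0.1 -2.9 -4.2] M [-0.418  0.362  0.282] j6 -0.33 t5 -1.529 w 11.8
```

```bash
r(){ python3 m.py; }
python3 -m creep '0.0001 0 -0.00015 0.0549 0.0039 -0.0953 5'>/dev/null; r
python3 -m creep '0.0001 0 -0.00015 0.0549 0.0039 -0.0953 5'>/dev/null; r
python3 -m creep '0.0001 0 -0.00015 0.0549 0.0039 -0.0953 5'>/dev/null; r
python3 -m creep '0.0001 0 -0.00015 0.0549 0.0039 -0.0953 5'>/dev/null; r
```

```text
[ 31.8  45.1 179.7] ang -55.4 F [-0.3 -2.5 -3.4] M [-0.422  0.429  0.213] j6 -0.22 t5 -1.524 w 11.8
[ 31.8  45.1 179.5] ang -61.6 F [ 0.5 -2.5 -1.9] M [-0.434  0.519  0.232] j6 -0.11 t5 -1.529 w 12.1
[ 31.8  45.1 179.3] ang -68.0 F [-0.6 -2.2 -2.7] M [-0.49   0.492  0.155] j6 0.00 t5 -1.533 w 11.8
[ 31.8  45.  179.2] ang -74.3 F [-0.7 -3.1 -2.7] M [-0.456  0.569  0.212] j6 0.11 t5 -1.538 w 12.0
```

```bash
r(){ python3 m.py; }
python3 -m creep '0.0001 0 -0.00015 0.0549 0.0039 -0.0953 5'>/dev/null; r
python3 -m creep '0.0001 0 -0.00015 0.0549 0.0039 -0.0953 5'>/dev/null; r
python3 -m creep '0.0001 0 -0.00015 0.0549 0.0039 -0.0953 5'>/dev/null; r
python3 -m creep '0.0001 0 -0.00015 0.0549 0.0039 -0.0953 5'>/dev/null; r
```

```text
[ 31.8  45.  179. ] ang -80.6 F [-0.3 -3.4 -2.4] M [-0.593  0.61   0.184] j6 0.22 t5 -1.542 w 12.2
[ 31.9  44.9 178.8] ang -86.9 F [-0.4 -3.  -1.5] M [-0.477  0.644  0.208] j6 0.33 t5 -1.544 w 11.9
[ 31.9  44.9 178.7] ang -93.2 F [-1.5 -3.4 -0.9] M [-0.489  0.784  0.245] j6 0.44 t5 -1.533 w 12.0
[ 31.9  44.8 178.6] ang -99.5 F [-1.  -3.8  2.2] M [-0.558  0.863  0.284] j6 0.55 t5 -1.513 w 11.9
```

```bash
r(){ python3 m.py; }
python3 -m creep '0.0001 0 -0.0001 0.0549 0.0039 -0.0953 5'>/dev/null; r
python3 -m creep '0.0001 0 -0.0001 0.0549 0.0039 -0.0953 5'>/dev/null; r
python3 -m creep '0.0001 0 -0.0001 0.0549 0.0039 -0.0953 5'>/dev/null; r
```

```text
[ 31.9  44.8 178.5] ang -105.8 F [-2.3 -3.   2.8] M [-0.574  0.959  0.239] j6 0.66 t5 -1.498 w 11.9
[ 31.9  44.7 178.4] ang -112.1 F [-1.8 -4.3  3.3] M [-0.551  1.015  0.226] j6 0.77 t5 -1.484 w 12.2
[ 31.9  44.7 178.4] ang -118.4 F [-3.7 -4.3  5.2] M [-0.58   1.203  0.257] j6 0.88 t5 -1.470 w 12.0
```

```bash
r(){ python3 m.py; }
python3 -m creep '0 0 0 0 0 0 5'>/dev/null; r
python3 -m creep '0 0 0 0 0 0 5'>/dev/null; r
python3 -m creep '0.0001 0 -0.00015 0.0549 0.0039 -0.0953 5;0.0001 0 -0.00015 0.0549 0.0039 -0.0953 5'>/dev/null; r
python3 -m creep '0 0 0 0 0 0 5'>/dev/null; r
python3 -m creep '0 0 0 0 0 0 5'>/dev/null; r
```

```text
[ 31.9  44.7 178.4] ang -118.4 F [-2.5 -4.   3.1] M [-0.6    1.062 -0.174] j6 0.88 t5 1.220 w 12.0
[ 31.9  44.7 178.4] ang -118.2 F [-2.  -3.7  2.5] M [-0.623  1.058 -0.205] j6 0.88 t5 0.083 w 11.6
[ 31.8  44.6 178.2] ang -130.9 F [-4.1 -4.1  9.9] M [-0.508  1.414  0.3  ] j6 1.10 t5 -1.676 w 11.7
[ 31.8  44.6 178.2] ang -131.1 F [-4.2 -4.3  7.4] M [-0.567  1.275 -0.223] j6 1.10 t5 1.163 w 12.1
[ 31.8  44.6 178.2] ang -130.8 F [-4.7 -3.8  7.5] M [-0.536  1.334 -0.232] j6 1.10 t5 0.034 w 11.8
```

The geometry bounds the foot force at about 20–65 N after 3.19 rad of turn. The rising axial push agrees that the foot bears. I'll release the head and regrip the nut at -138 degrees.

```bash
python3 -m creep '0 0 0 0 0 0 65;0 0 0 0 0 0 65;0 0 0 0 0 0 65;0 0 0 0 0 0 65;0 0 0 0 0 0 65;0 0 0 0 0 0 65;0 0 0 0 0 0 65'>/dev/null
python3 m.py
python3 - <<'E'
from h import *
a=np.radians(-138.4);
for z in (178,158): print(toward((31.6,45,z),(-np.sin(a),np.cos(a),0)))
E
```

```text
[ 31.7  45.4 177.7] ang -130.7 F [-0.2  0.1  0. ] M [-0.015  0.474  0.01 ] j6 1.10 t5 -0.013 w 53.8
(array([-0.0002, -0.0005,  0.0002]), array([ 0.067,  0.006, -0.116]))
(array([ 0.0097,  0.0002, -0.0171]), array([ 0.067,  0.006, -0.116]))
```

```bash
python3 -m creep '0 -0.0003 0 0.034 0.003 -0.058 65;0 0 0 0.033 0.003 -0.058 65;0.0025 0 -0.0043 0 0 0 65;0.0025 0 -0.0043 0 0 0 65;0.0025 0 -0.0043 0 0 0 65;0.0022 0 -0.004 0 0 0 65;0 0 0 0 0 0 65;0 0 0 0 0 0 65'>/dev/null; python3 m.py
python3 -m creep '0 0 0 0 0 0 20;0 0 0 0 0 0 20;0 0 0 0 0 0 20;0 0 0 0 0 0 20;0 0 0 0 0 0 20;0 0 0 0 0 0 20;0 0 0 0 0 0 20;0 0 0 0 0 0 20'; python3 m.py
```

```text
[ 31.4  44.5 157.8] ang -138.4 F [-0.2 -0.2 -0. ] M [ 0.006  0.46  -0.06 ] j6 1.20 t5 -0.063 w 59.8
time: 22.88
tool_pos: [491.7, -152.9, 205.4]
tcp_rot: [-2.733, -0.339, -0.846]
contact_force: [-1.3, 0.9, 1.5]
grip_width: 39.8
finger_force: 30.0
[ 31.7  44.3 158.4] ang -138.4 F [-0.3  1.   1.9] M [0.047 0.39  0.045] j6 1.20 t5 0.003 w 39.8
```

```bash
python3 -m creep '0.0001 0 -0.00015 0.054 0.0038 -0.0938 20;0.0001 0 -0.00015 0.054 0.0038 -0.0938 20;0.0001 0 -0.00015 0.054 0.0038 -0.0938 20;0.0001 0 -0.00015 0.054 0.0038 -0.0938 20;0.0001 0 -0.00015 0.054 0.0038 -0.0938 20;0.0001 0 -0.00015 0.054 0.0038 -0.0938 20'>/dev/null; python3 m.py
python3 -m creep '0.0001 0 -0.00015 0.054 0.0038 -0.0938 20;0.0001 0 -0.00015 0.054 0.0038 -0.0938 20;0.0001 0 -0.00015 0.054 0.0038 -0.0938 20'>/dev/null; python3 m.py
python3 -m creep '0.0001 0 -0.00015 0.054 0.0038 -0.0938 20'>/dev/null; python3 m.py
python3 -m creep '0.0001 0 -0.00015 0.054 0.0038 -0.0938 20'>/dev/null; python3 m.py
python3 -m creep '0.0001 0 -0.00015 0.054 0.0038 -0.0938 20'>/dev/null; python3 m.py
```

```text
[ 31.4  44.2 157.4] ang -175.9 F [-2.3  0.2  4.5] M [-0.029  0.942 -0.006] j6 1.85 t5 -1.701 w 39.5
[ 31.2  44.2 156.9] ang 165.5 F [-3.8 -1.3  8.1] M [-0.011  1.151  0.124] j6 2.18 t5 -1.598 w 39.3
[ 31.2  44.2 156.7] ang 159.3 F [-4.3 -1.1  8.2] M [0.035 1.268 0.222] j6 2.29 t5 -1.522 w 39.7
[ 31.1  44.3 156.6] ang 153.1 F [-4.6 -0.1  9. ] M [-0.006  1.206  0.243] j6 2.40 t5 -1.435 w 40.0
[ 31.1  44.3 156.4] ang 146.9 F [-4.7 -0.8 10.7] M [0.033 1.358 0.391] j6 2.50 t5 -1.337 w 39.4
```

Nut tightened: the axial moment rose to about 0.4 N m, and the nut is within 0.05 rad of its original tight angle. Now I let go and withdraw.

```bash
python3 -m creep '0 0 0 0 0 0 70;0 0 0 0 0 0 70;0 0 0 0 0 0 70;0 0 0 0 0 0 70;0 0 0 0 0 0 70;-0.005 0 0.0087 0 0 0 70;-0.01 -0.0007 0.0173 0 0 0 70;-0.01 -0.0007 0.0173 0 0 0 70'>/dev/null
python3 -m creep '-0.012 -0.001 0.0208 0 0 0 70;-0.012 -0.001 0.0208 0 0 0 70;-0.012 -0.001 0.0208 0 0 0 70;-0.012 -0.04 0.0 0 0 0 70;0 -0.04 0 0 0 0 70;0 0 0 0 0 0 70;0 0 0 0 0 0 70'
python3 - <<'E'
from h import *
im=viewer.capture("side")[:,:,::-1].copy();i=viewer.camera_info("side");cv2.imwrite("pics/end.png",im)
# compare the block region and the bystanders with the earlier side picture
a=cv2.imread("pics/s5.png").astype(int);d=np.abs(im.astype(int)-a).max(2)
b=cv2.absdiff(im,cv2.imread("pics/side0.png")).max(2)
print("block outer end px",proj(i,[seat+A@np.array(q) for q in((1.5,182,46),(59.5,182,46),(30,150,46))]).round())
for n,(x,y,w,h) in dict(block_outer=(198,185,30,30),shortblock=(288,268,45,28),offcut=(270,232,30,30),brush=(272,300,65,25),handle=(190,255,20,35),rule=(196,130,30,30)).items(): print(n,d[y:y+h,x:x+w].mean().round(1),b[y:y+h,x:x+w].mean().round(1))
w=cv2.imread("pics/s5.png")
for f in (im,w):
    h=cv2.cvtColor(f[135:165,190:225],cv2.COLOR_BGR2HSV);m=((h[...,0]<6)|(h[...,0]>172))&(h[...,1]>140)&(h[...,2]>60);print("red n",m.sum())
E
```

```text
time: 25.13
tool_pos: [419.3, -238.9, 309.5]
tcp_rot: [-2.69, 0.274, -2.015]
contact_force: [-0.2, 0.9, 0.2]
grip_width: 63.9
finger_force: 0.0
block outer end px [[220. 195.]
 [206. 194.]
 [210. 189.]]
block_outer 14.5 31.4
shortblock 7.0 8.5
offcut 7.0 8.5
brush 7.3 8.9
handle 7.3 9.1
rule 39.5 24.0
red n 59
red n 6
```

```bash
python3 -c "
from plant import order
print(order.close_job())"
```

```text
the job is handed in; nothing more can be done
None
```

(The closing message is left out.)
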